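Show the black-capped vial to the inspection camera

TASK

The samples in the dark vial box are kept from light: swing its hinged lid well open and draw the black-capped vial straight up out of its hole, leaving the two white-capped vials in theirs. Hold it up to the inspection camera so that the heel of the glass can be checked for undissolved solid: the centre of the vial's bottom on the lens axis, 100 mm in front of the lens face, the vial leaning 30 degrees from upright, bottom towards the lens and cap away from it. Finish there, still gripping the vial and keeping it motionless in the air; do not touch the camera or its stand, and do not push the other glassware and tools about.

Things in the scene. Friction and masses are not known exactly. Their poses are not given: they have to be found in the camera images.
- vial_box: fixed light-grey plastic tray 74 mm (x) by 130 mm (y), walls 30 mm high, holding a beech insert with two rows of four vial holes; under the closed lid. Origin: centre of its underside, on the table; z up, its front faces its own -x (roughly towards the robot). Insert top is 28 mm above the origin; the holes are 16 mm deep, their floor 12 mm above the origin, clearance 0.5 to 2 mm round a vial
- lid (a joint): hinge of the box's near-black hood-shaped lid, rad: 0 closed, grows as the front rises and swings back, stop at 1.9. The hinge is stiff: the lid stays at any angle it is left at (about 0.1 N m to turn it). Closed, the hood is 74 by 130 mm and its top is 71 mm above the table
- lid_hinge (a point): middle of the lid's hinge line at the far (+x) upper rim of the tray, 31 mm above the table; the line runs along its y axis. The frame turns with the lid
- lid_grip (a point): point in the blue pull grip on the lid near its front edge, 14 mm over the lid's top, 64 mm in front of and 54 mm above the hinge when closed; the frame turns with the lid (z out of the lid's top, y along the hinge). The grip is 12 (x) by 32 (y) mm, 24 mm high. Pinch it from above across its 32 mm; it can pivot between the pads as the lid turns
- vial_black: the sample vial with a BLACK screw cap: clear glass, 17 mm diameter, 52 mm tall, 11 to 21 g; the cap (16.5 mm diameter) is its top 12 mm. Origin: centre of the bottom; z along the vial, from bottom to cap. It stands in one of the holes, its top 36 mm over the insert, with no neighbour in the holes beside it in line along the box's x or y
- vial_white_a: a vial like it with a WHITE cap, in another hole; origin at the centre of its bottom, z towards the cap. Stays there
- vial_white_b: a second white-capped vial, likewise. Stays there
- camera_stand: fixed stand of the inspection camera: dark base plate 125 by 120 mm, an 18 mm column to 310 mm height. Origin: on the column's axis, at the table; the camera looks along its own -x, roughly towards the robot
- lens (a point): centre of the lens's front face, in the middle of the white ring light (66 mm diameter); the lens looks level along this frame's -x. The height of the camera on its column differs from start to start (lens 160 to 240 mm above the table)
- focus (a point): the point on the lens axis 100 mm in front of the lens face where the centre of the vial's bottom belongs; this frame's z axis is the direction the vial's axis (bottom to cap) must take: 30 degrees from vertical, leaning away from the lens
- orange_beaker: small glass beaker with orange content, 41 by 46 mm, 59 mm tall; origin under its centre. Bystander
- petri: flat lidded petri dish, 66 mm diameter, 15 mm high; origin under its centre. Bystander
- stopper: red-brown rubber stopper, 27 mm wide, 26 mm high; origin under its centre. Bystander
- flask: conical flask with pink content, 83 mm wide, 106 mm tall; origin under its centre. Bystander
- tweezers: steel forceps lying flat, 126 mm long along their y, 19 mm wide, 9 mm high. Bystander

How it is judged:
By the outcome, as a careful person would: the job done as asked, in the order asked, and still so for the second after the job is handed in, while the arm keeps its last pose, push and grip.
It also fails if it takes over 58 s, if anything falls off the work surface, if the arm or the gripper's body presses on something with over 40 N, if the wrist force passes 120 N, or if a joint passes its speed limit or range.

ROBOT

A 6-joint arm with a two-finger parallel gripper is mounted at the origin on the work surface; the furniture and walls round the work are solid. World frame = base frame: x ahead of the robot, y to its left, z up, the work surface at z = 0. Lengths are in m, angles in rad, forces in N, time in s.
With the tool pointing down it reaches from about 0.25 to 0.775 m from the base axis. Payload 4 kg.
Tool frame: the origin (TCP) lies midway between the tips of the shut fingers; the grasp point (between the pads) lies 19 mm behind it; z points along the fingers, y is the line along which they close (so a half turn about z gives the same grasp; the last joint's range is limited). The gripper opens to 94 mm and grips with 3 to 60 N. Pads are 16 mm wide; open, the fingers measure 119 mm over their backs; the gripper's body (75 mm by 177 mm) begins 78 mm behind the grasp point.
Start: joints at [1.152, 0.087, 1.371, -0, 1.684, -0.103], TCP at [0.171, 0.523, 0.206] pointing down, gripper open.
Joint ranges: [-3.1, 3.1], [-0.76, 2.03], [0.27, 2.55], [-1.08, 4.22], [0.17, 2.65], [-2.57, 2.57]. Speed limits (rad/s): [2.79, 2.79, 3.14, 3.14, 3.14, 3.14].

INTERFACE

Orientations are given as [roll, pitch, yaw] about the fixed x, y, z axes, in that order (R = Rz(yaw) Ry(pitch) Rx(roll)).
In Python, from bench import manip, imaging, job_done gives the robot as it stands.
- The arm moves only by the tool arm_command, never from a script. Its argument "series" is a list of rows, each a list of 7 numbers: the opening, from 0 (shut) to 1 (fully open), then the shift along the tool's x, y, z in units of 50 mm (1.0 is 50 mm), then the turn, a rotation vector about the tool's x, y, z in rad. A call has exactly 8 rows; each row is the pose to reach, as a shift and turn from the pose commanded when the call began, along the tool's axes at that moment; what a row does not reach only later rows make up. A row lasts 1/8 s, in which the tool goes at most 62.5 mm and 10.7 degrees, less where a joint would pass 70% of its speed; a pose out of reach is approached as far as the arm can. A call with a gripper value outside its range is refused whole. The fingers move at their own pace and stop on an object; "grip_force" is the grip in N (left out, the last holds). Time passes only in rows, so rows that repeat a pose let the fingers close, or fill a call up. It gives the time, the measured TCP pose, the force, the opening and the grip force at its end, in the units of the state.
- manip.observe(): the state, without advancing time (a new reading comes with each control period).
- imaging.camera(name): name is "scene" or "side" or "wrist"; returns a dict with "img" (420x560x3 uint8, blue, green, red), "K" (3x3 intrinsics, pixels), "pose" (4x4, takes a point from camera to world coordinates). Camera axes: x right, y down, z forward; pixel columns grow to the right and rows downward; lengths in m; the calibration is good to about 2 mm. A picture is of the moment at which its call begins. There is no depth.
- job_done(): hands the job in; it is judged then, once.
The state is a dict: "t": time; "joint_positions": joint angles; "dq": joint speeds; "tau": joint torques, N m; "tcp_pos": TCP position; "eef_rot": TCP orientation; "contact_force": force on the tool from outside, world axes, zero at the start; "torque": the same for the moment, N m; "gripper_width": finger opening in m; "finger_force": force on a finger pad.
Only numpy, scipy, OpenCV 4.12 (cv2) and the standard library are available. Lean on these libraries where they do the work, as an engineer would, in place of code of your own. Each camera call takes 0.05 s, during which the arm holds its last target. There are 200 camera calls.

## Working session

There is one attempt and no reset: what is moved stays moved. The work goes in short steps, Python scripts to look and compute and a tool call to move; the robot and the scene stay as the last step left them, time stands still between calls to the robot, and variables do not carry over. Pictures are saved under pics/ and viewed, at most 10 in all, crops included, and the job is handed in when it is done.

Besides the shell and the picture viewer there is one more tool, called after "Request:" as a command line: name --pt "numbers of a row" for each row, then --argument value for the rest. arm_command: Moves the arm, as the interface text tells. Its arguments: {"type":"object","properties":{"series":{"type":"array","items":{"type":"array","items":{"type":"number"}}},"grip_force":{"type":"number"}},"required":["series"]}

```bash
mkdir -p pics; ls; cat > h.py <<'E'
import numpy as np, cv2
from scipy.spatial.transform import Rotation as R
from bench import manip, imaging, job_done
def ray(c,uv):
    d=np.linalg.inv(c["K"])@np.array([uv[0],uv[1],1.]); d=c["pose"][:3,:3]@d
    return c["pose"][:3,3], d/np.linalg.norm(d)
def onz(c,uv,z):
    o,d=ray(c,uv); return o+d*(z-o[2])/d[2]
def tri(*cu):
    A=np.zeros((3,3));b=np.zeros(3);L=[]
    for c,uv in cu:
        o,d=ray(c,uv);P=np.eye(3)-np.outer(d,d);A+=P;b+=P@o;L.append((o,P))
    p=np.linalg.solve(A,b); return p,[1000*np.linalg.norm(P@(p-o)) for o,P in L]
def proj(c,p):
    q=np.linalg.inv(c["pose"])@np.append(p,1); q=c["K"]@q[:3]; return q[:2]/q[2]
def tool():
    s=manip.observe(); return np.array(s["tcp_pos"]), R.from_euler("xyz",s["eef_rot"])
def move(p,Rt,p0=None,R0=None):
    if p0 is None: p0,R0=tool()
    return np.round(R0.inv().apply(np.array(p)-p0)/0.05,3), np.round((R0.inv()*Rt).as_rotvec(),3)
E
python3 - <<'E'
from h import *
import pickle
s=manip.observe(); print({k:np.round(v,3) for k,v in s.items()})
d={}
for n in("scene","side","wrist"):
    c=imaging.camera(n); d[n]=c; cv2.imwrite(f"pics/{n}0.png",c["img"]); print(n,np.round(c["K"],1).tolist(),np.round(c["pose"],3).tolist())
pickle.dump(d,open("c0.pkl","wb"))
cv2.imwrite("pics/both.png",cv2.resize(np.vstack([d["scene"]["img"],d["side"]["img"]]),None,fx=.71,fy=.71))
E
```

```text
pics
{'t': np.float64(0.0), 'joint_positions': array([ 1.152,  0.088,  1.372, -0.   ,  1.684, -0.103]), 'dq': array([-0.001, -0.001, -0.   ,  0.   , -0.   ,  0.001]), 'tau': array([ 1.0000e-03, -3.4019e+01, -3.0242e+01,  7.2000e-02,  3.3000e-02,
       -0.0000e+00]), 'tcp_pos': array([0.171, 0.522, 0.204]), 'eef_rot': array([-3.139, -0.   ,  2.826]), 'contact_force': array([ 0.246, -0.605, -0.098]), 'torque': array([-0.009, -0.045,  0.   ]), 'finger_force': np.float64(0.0), 'gripper_width': np.float64(0.094)}
scene [[485.5, 0.0, 280.1], [0.0, 485.5, 205.7], [0.0, 0.0, 1.0]] [[0.675, -0.31, 0.669, -0.294], [-0.738, -0.273, 0.618, -0.668], [-0.009, -0.911, -0.413, 0.642], [0.0, 0.0, 0.0, 1.0]]
side [[482.5, 0.0, 283.4], [0.0, 482.5, 213.0], [0.0, 0.0, 1.0]] [[0.97, -0.132, 0.203, 0.279], [-0.241, -0.454, 0.858, -1.011], [-0.021, -0.881, -0.472, 0.748], [0.0, 0.0, 0.0, 1.0]]
wrist [[313.3, 0.0, 280.3], [0.0, 313.3, 209.8], [0.0, 0.0, 1.0]] [[0.311, 0.918, 0.246, 0.098], [0.95, -0.3, -0.083, 0.546], [-0.002, 0.26, -0.966, 0.383], [0.0, 0.0, 0.0, 1.0]]
```

View pics/scene0.png

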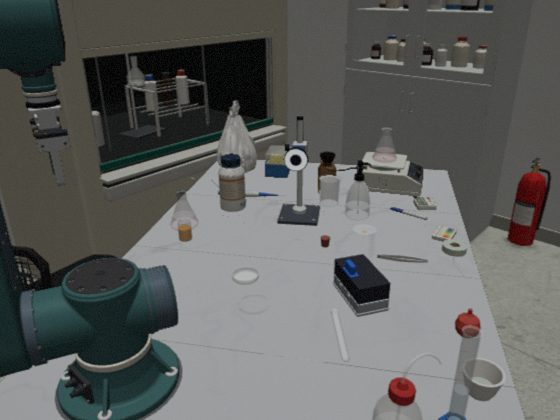

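View pics/side0.png

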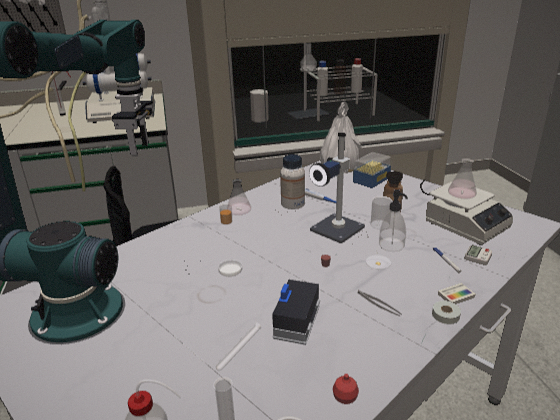

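The scene view shows the black box at about (360,283) with its blue grip at (350,267), and the inspection camera's ring at (296,160). In the side view these are the box at (297,308), grip at (285,293) and ring at (318,175). Next I'll measure the details.

```bash
python3 - <<'E'
from h import *
import pickle
d=pickle.load(open("c0.pkl","rb")); S,T=d["scene"],d["side"]
def blob(c,mask,box,name):
    m=np.zeros_like(mask);x0,y0,x1,y1=box;m[y0:y1,x0:x1]=mask[y0:y1,x0:x1]
    n,l,st,ce=cv2.connectedComponentsWithStats(m.astype(np.uint8)); 
    k=1+np.argmax(st[1:,4]); print(name,ce[k].round(1),st[k]); return ce[k],(l==k)
g={}
for n,c,b,rb in(("scene",S,(330,250,375,290),(275,140,320,180)),("side",T,(265,275,310,310),(300,155,340,195))):
    i=c["img"].astype(int); B,G,Rr=i[...,0],i[...,1],i[...,2]
    g[n,"grip"],_=blob(c,(B>Rr+50)&(B>90),b,n+" grip")
    ce,m=blob(c,(i.min(2)>170),rb,n+" ring")
    cnt=max(cv2.findContours(m.astype(np.uint8),cv2.RETR_EXTERNAL,cv2.CHAIN_APPROX_NONE)[0],key=len)
    e=cv2.fitEllipse(cnt); print(e); g[n,"ring"]=np.array(e[0])
for k in("grip","ring"):
    p,r=tri((S,g["scene",k]),(T,g["side",k])); print(k,p.round(4),np.round(r,1), "r",np.hypot(*p[:2]).round(3))
a=cv2.resize(S["img"][235:325,310:410],None,fx=4,fy=4,interpolation=cv2.INTER_CUBIC)
b=cv2.resize(T["img"][265:355,250:350],None,fx=4,fy=4,interpolation=cv2.INTER_CUBIC)
a2=cv2.resize(S["img"][130:230,260:335],None,fx=2.3,fy=2.3,interpolation=cv2.INTER_CUBIC)
b2=cv2.resize(T["img"][130:245,300:375],None,fx=2,fy=2,interpolation=cv2.INTER_CUBIC)
out=np.zeros((595,800,3),np.uint8); out[:360,:400]=a; out[:360,400:]=b
out[362:362+230,:172]=a2[:230,:172]; out[362:592,400:550]=b2[:230,:150]
cv2.imwrite("pics/crops.png",np.clip(out.astype(float)*1.6,0,255).astype(np.uint8))
E
```

```text
scene grip [350.4 273. ] [343 267  16  11  59]
scene ring [295.6 159.4] [286 150  20  20 189]
((295.4702453613281, 159.46087646484375), (18.998254776000977, 19.94509506225586), 134.28895568847656)
side grip [285.2 292.9] [279 284  13  19 109]
side ring [319.4 181.9] [304 165  33  30 562]
((319.06072998046875, 180.29470825195312), (24.589393615722656, 35.282752990722656), 122.87828063964844)
grip [ 0.4788 -0.1613  0.0701] [5.1 5.1] r 0.505
ring [0.6549 0.1464 0.2055] [6.9 6.9] r 0.671
```

View pics/crops.png

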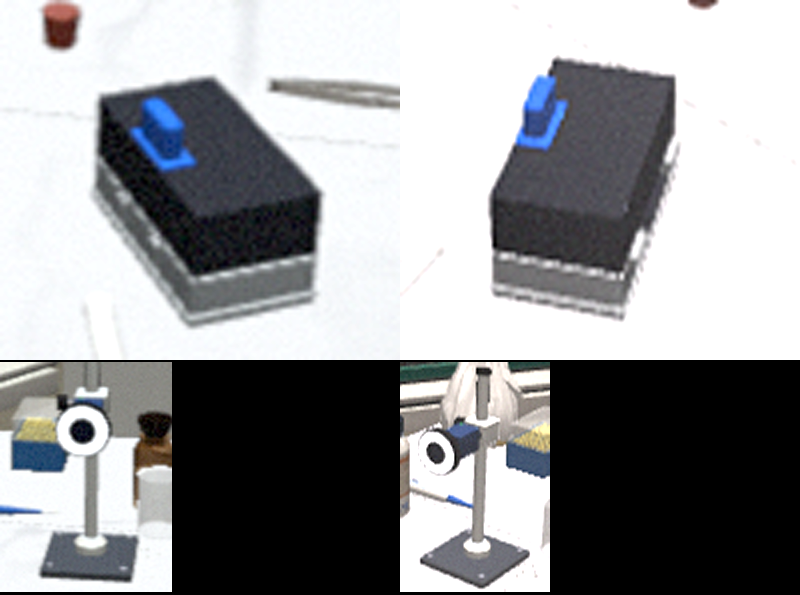

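The crops show the lid's four top corners, the blue grip near the front edge, the ring light, and the base plate. I'll triangulate these.

```bash
python3 - <<'E'
from h import *
import pickle
d=pickle.load(open("c0.pkl","rb")); S,T=d["scene"],d["side"]
s=lambda u,v:(310+u/4-.4,235+v/4-.4); t=lambda u,v:(250+(u-400)/4-.4,265+v/4-.4)
C={"FL":(s(101,96),t(556,62)),"BL":(s(212,78),t(673,76)),"BR":(s(319,193),t(630,210)),"FR":(s(195,213),t(493,192)),"grip":(s(164,127),t(540,107))}
P={}
for k,(a,b) in C.items():
    p,r=tri((S,a),(T,b)); P[k]=p; print(k,p.round(4),np.round(r,1),"z71:",onz(S,a,.071)[:2].round(4),onz(T,b,.071)[:2].round(4))
for c in (0,1):
    q={k:onz((S,T)[c],C[k][c],.071)[:2] for k in("FL","BL","BR","FR")}
    print("len",np.linalg.norm(q["FL"]-q["FR"]).round(4),np.linalg.norm(q["BL"]-q["BR"]).round(4),np.linalg.norm(q["FL"]-q["BL"]).round(4),np.linalg.norm(q["FR"]-q["BR"]).round(4),"yaw(y axis)",[np.round(np.arctan2(-(v[0]),v[1]),3) for v in(q["FL"]-q["FR"],q["BL"]-q["BR"])],"c",np.mean(list(q.values()),0).round(4))
    print("grip z85",onz((S,T)[c],C["grip"][c],.085).round(4))
s2=lambda u,v:(260+u/2.3-.3,130+(v-362)/2.3-.3); t2=lambda u,v:(300+(u-400)/2-.25,130+(v-362)/2-.25)
# white ring masks
for n,c,b,se in(("s",S,(280,145,313,176),(295.4,159.5)),("t",T,(303,162,331,190),(318,174.5))):
    i=c["img"].astype(int).min(2)>140; m=np.zeros(i.shape,np.uint8); m[b[1]:b[3],b[0]:b[2]]=i[b[1]:b[3],b[0]:b[2]]
    nn,l,st,ce=cv2.connectedComponentsWithStats(m)
    for k in range(1,nn):
        if st[k,4]>15: print(n,st[k],ce[k].round(1), cv2.fitEllipse(np.argwhere(l==k)[:,::-1].astype(np.float32))[:2])
p,r=tri((S,(295.5,159.5)),(T,t2(437,451)));print("ring",p.round(4),np.round(r,1))
for k,a,b in(("col0",s2(91,545),t2(477,548)),):
    print(k,onz(S,a,.012).round(4),onz(T,b,.012).round(4))
for a in((55,534),(133,534),(136,578),(41,573)): print(onz(S,s2(*a),.01)[:2].round(4),end=" ")
for a in((486,530),(528,554),(464,585),(422,562)): print(onz(T,t2(*a),.01)[:2].round(4),end=" ")
# column upper points, e.g. at image top
E
```

```text
FL [ 0.5018 -0.104   0.0676] [0.5 0.5] z71: [ 0.4978 -0.1067] [ 0.5005 -0.1093]
BL [ 0.5636 -0.1382  0.0676] [1. 1.] z71: [ 0.5571 -0.1427] [ 0.5627 -0.1409]
BR [ 0.5062 -0.2437  0.0644] [2.7 2.7] z71: [ 0.4935 -0.2517] [ 0.5053 -0.2472]
FR [ 0.4392 -0.2108  0.068 ] [0.4 0.4] z71: [ 0.4348 -0.2137] [ 0.4386 -0.2137]
grip [ 0.4774 -0.1638  0.083 ] [0. 0.] z71: [ 0.4939 -0.153 ] [ 0.481  -0.1486]
len 0.1242 0.1263 0.0694 0.07 yaw(y axis) [np.float64(-0.532), np.float64(-0.528)] c [ 0.4958 -0.1787]
grip z85 [ 0.4746 -0.1657  0.085 ]
len 0.1214 0.1208 0.0697 0.0746 yaw(y axis) [np.float64(-0.535), np.float64(-0.495)] c [ 0.5018 -0.1778]
grip z85 [ 0.4768 -0.1664  0.085 ]
s [285 149  22  21 254] [295.5 159.3] ((295.4083251953125, 159.4718017578125), (17.80380630493164, 18.73248291015625))
s [303 163  10  13 106] [308.2 169.9] ((308.1944885253906, 169.90464782714844), (8.339997291564941, 12.327930450439453))
s [289 171   7   5  32] [292.3 173.1] ((292.2364501953125, 173.10726928710938), (4.517022132873535, 6.404918670654297))
t [304 163  27  27 436] [315.4 178.4] ((316.19287109375, 177.96546936035156), (20.945411682128906, 25.930164337158203))
ring [0.6535 0.1481 0.2139] [1.5 1.5]
col0 [0.7468 0.2117 0.012 ] [0.7428 0.217  0.012 ]
[0.7448 0.2751] [0.8157 0.1945] [0.7118 0.1072] [0.6428 0.2071] [0.7777 0.2719] [0.8125 0.181 ] [0.6889 0.122 ] [0.6496 0.2025]
```

```bash
python3 - <<'E'
from h import *
p,q=tool(); c=imaging.camera("wrist")
print(q.inv().apply(c["pose"][:3,3]-p).round(3),(q.inv()*R.from_matrix(c["pose"][:3,:3])).as_matrix().round(2).tolist())
Rt=R.from_euler("xyz",[np.pi,0,2.61])
print(move([.44,-.145,.25],Rt),[move([.31,.19,.25],Rt)])
E
```

```text
[ 0.076 -0.    -0.179] [[-0.0, -0.97, -0.26], [1.0, -0.0, -0.0], [-0.0, -0.26, 0.97]]
(array([ -9.266, -11.019,  -0.891]), array([-0.001,  0.   ,  0.216])) [(array([-4.714, -5.457, -0.898]), array([-0.001,  0.   ,  0.216]))]
```

Request:
arm_command --pt "1 -0.75 -0.9 -0.2 0 0 0.05" --pt "1 -1.5 -1.8 -0.5 0 0 0.1" --pt "1 -2.3 -2.7 -0.8 0 0 0.15" --pt "1 -3.1 -3.6 -0.9 0 0 0.2" --pt "1 -3.9 -4.6 -0.9 0 0 0.216" --pt "1 -4.7 -5.5 -0.9 0 0 0.216" --pt "1 -5.4 -6.4 -0.9 0 0 0.216" --pt "1 -6.1 -7.3 -0.9 0 0 0.216" --grip_force 15

```text
t: 1.2
tcp_pos: [0.3476, 0.0793, 0.2505]
eef_rot: [3.141, 0.001, 2.61]
contact_force: [0.5, -0.1, 0.2]
gripper_width: 0.0941
finger_force: 0.0
```

```bash
python3 - <<'E'
from h import *
Rt=R.from_euler("xyz",[np.pi,0,2.61])
print(tool()[0],manip.observe()["eef_rot"],move([.44,-.145,.25],Rt))
E
```

```text
[0.34756136 0.07933691 0.25051938] [3.14082209e+00 7.41889587e-04 2.60981649e+00] (array([-3.869, -2.93 ,  0.011]), array([ 0.001,  0.001, -0.   ]))
```

Request:
arm_command --pt "1 -0.8 -0.6 0 0 0 0" --pt "1 -1.6 -1.2 0 0 0 0" --pt "1 -2.4 -1.8 0 0 0 0" --pt "1 -3.2 -2.4 0 0 0 0" --pt "1 -3.9 -2.9 0 0 0 0" --pt "1 -3.9 -2.9 0 0 0 0" --pt "1 -3.9 -2.9 0 0 0 0" --pt "1 -3.9 -2.9 0 0 0 0"

```text
t: 2.2
tcp_pos: [0.4417, -0.1417, 0.2508]
eef_rot: [3.141, 0.0, 2.611]
contact_force: [-0.6, 0.5, -0.4]
gripper_width: 0.094
finger_force: 0.0
```

```bash
python3 - <<'E'
from h import *
import pickle
c=imaging.camera("wrist");pickle.dump(c,open("w1.pkl","wb"));cv2.imwrite("pics/w1.png",c["img"])
Rt=R.from_euler("xyz",[np.pi,0,2.61]); print(tool()[0],move([.4767,-.1644,.16],Rt))
E
```

```text
[ 0.44171897 -0.14166243  0.25084024] (array([-0.832, -0.039,  1.817]), array([0.   , 0.001, 0.001]))
```

View pics/w1.png

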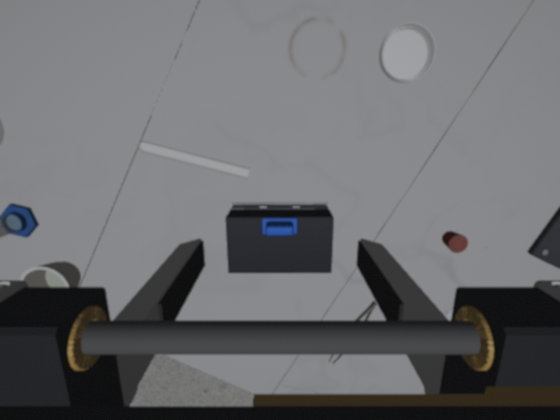

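The wrist view shows the lid square with the image, with top corners at (227,215), (332,215), (332,272) and (227,272). The grip is at about (280,227), so the yaw of 2.61 is right.

```bash
python3 - <<'E'
from h import *
import pickle
d=pickle.load(open("c0.pkl","rb")); S,T=d["scene"],d["side"]
c=pickle.load(open("w1.pkl","rb")); i=c["img"].astype(int)
m=(i[...,0]>i[...,2]+60); m[:200]=0;m[240:]=0;m[:,:250]=0;m[:,310:]=0
ys,xs=np.nonzero(m);print("blue",xs.min(),xs.max(),ys.min(),ys.max(),xs.mean(),ys.mean())
m2=(i[...,0]>150)&(i[...,2]<110)&m
ys,xs=np.nonzero(m2);print(xs.min(),xs.max(),ys.min(),ys.max()) if len(xs) else 0
for r in range(205,280,3): print(r,i[r,245],end=";")
print()
for k in range(222,234): print(k,i[250,k],i[250,k+103],end=";")
q=[onz(c,u,.071)[:2] for u in((227,215),(332,215),(332,272),(227,272))]; print(np.round(q,4).tolist(),np.linalg.norm(q[0]-q[1]),np.linalg.norm(q[1]-q[2]),np.mean(q,0))
p,r=tri((c,(280,226)),(S,(350.6,266.4)),(T,(284.6,291.4)));print("grip",p,r)
s=lambda u,v:(310+u/4-.4,235+v/4-.4); t=lambda u,v:(250+(u-400)/4-.4,265+v/4-.4)
for w,a,b in(((227,215),s(195,213),t(493,192)),((332,215),s(101,96),t(556,62))):
    print(tri((c,w),(S,a),(T,b)))
E
```

```text
blue 262 296 218 235 279.1067961165049 226.7592233009709
263 295 220 233
205 [63 62 61];208 [55 53 53];211 [17 15 16];214 [20 18 18];217 [37 33 32];220 [51 47 45];223 [51 46 45];226 [52 46 46];229 [51 46 45];232 [49 45 44];235 [49 44 42];238 [49 44 43];241 [50 45 44];244 [49 44 43];247 [49 45 44];250 [48 43 41];253 [47 43 41];256 [48 42 42];259 [47 41 40];262 [47 42 41];265 [47 41 40];268 [46 42 40];271 [48 45 44];274 [135 132 131];277 [139 136 136];
222 [139 136 135] [48 42 41];223 [139 136 136] [48 43 42];224 [140 137 136] [48 43 42];225 [136 133 132] [47 42 41];226 [121 118 118] [48 43 42];227 [91 87 87] [49 44 44];228 [59 55 54] [66 63 62];229 [48 43 43] [101  98  97];230 [49 44 43] [131 127 127];231 [48 43 42] [142 138 138];232 [48 44 43] [142 139 138];233 [48 43 42] [142 138 138];[[0.4326, -0.2103], [0.496, -0.1026], [0.5616, -0.1374], [0.495, -0.2508]] 0.12498572120027072 0.0743258171752448 [ 0.4962915  -0.17526256]
grip [ 0.47630851 -0.16257052  0.08185206] [np.float64(3.098069441310557), np.float64(1.912419169578784), np.float64(1.33891779969413)]
(array([ 0.43629503, -0.21183032,  0.06909291]), [np.float64(3.4047309637943526), np.float64(0.8660102207325598), np.float64(2.705502511371943)])
(array([ 0.50023493, -0.10360275,  0.06731466]), [np.float64(3.0756972008239556), np.float64(1.694280180034075), np.float64(1.6632722736191545)])
```

```bash
python3 - <<'E'
from h import *
Rt=R.from_euler("xyz",[np.pi,0,2.61]); print(tool()[0],move([.476,-.163,.077],Rt))
E
```

```text
[ 0.44171897 -0.14166243  0.25084024] (array([-0.805, -0.023,  3.477]), array([0.   , 0.001, 0.001]))
```

Request:
arm_command --pt "0.7 -0.4 0 0.8 0 0 0" --pt "0.7 -0.8 -0.02 1.6 0 0 0" --pt "0.7 -0.8 -0.02 2.3 0 0 0" --pt "0.7 -0.8 -0.02 2.8 0 0 0" --pt "0.7 -0.8 -0.02 3.2 0 0 0" --pt "0.7 -0.8 -0.02 3.4 0 0 0" --pt "0.7 -0.8 -0.02 3.48 0 0 0" --pt "0.7 -0.8 -0.02 3.48 0 0 0"

```text
t: 3.25
tcp_pos: [0.4763, -0.1638, 0.0771]
eef_rot: [3.141, 0.001, 2.61]
contact_force: [1.0, 0.0, -0.5]
gripper_width: 0.0654
finger_force: 0.0
```

```bash
python3 - <<'E'
from h import *
a=[imaging.camera(n) for n in("scene","side","wrist")]
A=cv2.resize(a[0]["img"][200:320,290:430],None,fx=2.8,fy=2.8,interpolation=2);B=cv2.resize(a[1]["img"][230:350,220:360],None,fx=2.8,fy=2.8,interpolation=2)
W=a[2]["img"][180:420,80:480]; o=np.zeros((576,784,3),np.uint8);o[:336,:392]=A;o[:336,392:]=B;o[336:576,:400]=W
cv2.imwrite("pics/g1.png",np.clip(o*1.5,0,255).astype(np.uint8)); print(tool()[0])
E
```

```text
[ 0.4765044  -0.16412783  0.07746389]
```

View pics/g1.png

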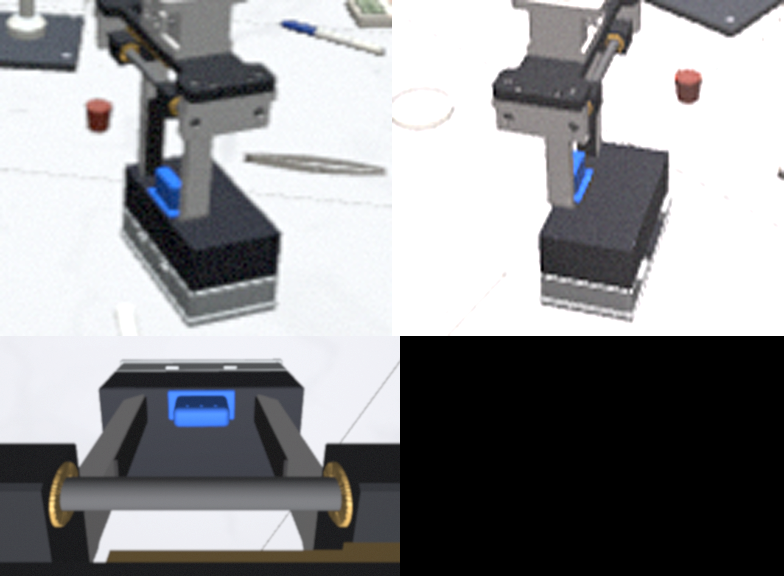

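```bash
python3 - <<'E'
from h import *
c=imaging.camera("wrist");i=c["img"].astype(int)
m=(i[...,0]>i[...,2]+50)
ys,xs=np.nonzero(m);print(xs.min(),xs.max(),ys.min(),ys.max())
col=i[225:285,281]; print([(225+k,int(v[0]),int(v[2])) for k,v in enumerate(col) if v[0]>v[2]+40])
p,q=tool()
for v in (ys.max(),ys.max()-10):
  x=onz(c,(280,v),.095);print(v,q.inv().apply(x-p).round(4))
E
```

```text
247 314 234 270
[(234, 119, 41), (235, 154, 45), (236, 177, 51), (237, 187, 54), (238, 177, 52), (239, 138, 40), (240, 90, 26), (241, 66, 20), (242, 64, 22), (243, 65, 22), (244, 65, 22), (245, 65, 19), (246, 65, 22), (247, 66, 19), (248, 84, 24), (249, 108, 30), (250, 113, 31), (251, 108, 30), (252, 118, 31), (253, 140, 40), (254, 155, 43), (255, 168, 49), (256, 178, 52), (257, 188, 57), (258, 191, 58), (259, 192, 58), (260, 190, 56), (261, 189, 56), (262, 188, 55), (263, 187, 54), (264, 185, 52), (265, 184, 51), (266, 183, 50), (267, 180, 48), (268, 173, 47), (269, 156, 43), (270, 123, 42)]
270 [-0.0024 -0.0005 -0.0176]
260 [ 0.0037 -0.0005 -0.0177]
```

Request:
arm_command --pt "0.7 0.05 -0.01 0 0 0 0" --pt "0.3 0.05 -0.01 0 0 0 0" --pt "0.25 0.05 -0.01 0 0 0 0" --pt "0.25 0.05 -0.01 0 0 0 0" --pt "0.25 0.05 -0.01 0 0 0 0" --pt "0.25 0.05 -0.01 0 0 0 0" --pt "0.25 0.05 -0.01 0 0 0 0" --pt "0.25 0.05 -0.01 0 0 0 0" --grip_force 15

```text
t: 4.45
tcp_pos: [0.474, -0.1622, 0.0764]
eef_rot: [3.14, 0.0, 2.61]
contact_force: [3.1, 4.6, -0.3]
gripper_width: 0.0317
finger_force: 15.0
```

```bash
python3 - <<'E'
import numpy as np
t=np.arange(1,17)*.1; a=.705
f=lambda t:np.c_[(84*np.cos(a+t))/50,-84*np.sin(a+t)/50]
x=f(t)-f(np.array([0.]));print(x[:8].round(2).tolist());print((f(t)-f(np.array([.8])))[8:].round(2).tolist())
E
```

```text
[[-0.12, -0.12], [-0.24, -0.23], [-0.38, -0.33], [-0.52, -0.41], [-0.68, -0.48], [-0.84, -0.53], [-1.0, -0.57], [-1.17, -0.59]]
[[-0.17, -0.0], [-0.34, 0.01], [-0.5, 0.04], [-0.66, 0.09], [-0.82, 0.15], [-0.97, 0.23], [-1.11, 0.32], [-1.24, 0.43]]
```

Request:
arm_command --pt "0.25 -0.12 0 -0.12 0 0 0" --pt "0.25 -0.24 0 -0.23 0 0 0" --pt "0.25 -0.38 0 -0.33 0 0 0" --pt "0.25 -0.52 0 -0.41 0 0 0" --pt "0.25 -0.68 0 -0.48 0 0 0" --pt "0.25 -0.84 0 -0.53 0 0 0" --pt "0.25 -1.0 0 -0.57 0 0 0" --pt "0.25 -1.17 0 -0.59 0 0 0"

```text
t: 5.45
tcp_pos: [0.5232, -0.1908, 0.1055]
eef_rot: [3.139, -0.004, 2.611]
contact_force: [0.1, 5.8, 0.6]
gripper_width: 0.0317
finger_force: 15.0
```

```bash
python3 - <<'E'
from h import *
a=[imaging.camera(n) for n in("scene","side")]
A=cv2.resize(a[0]["img"][200:320,290:430],None,fx=2.8,fy=2.8,interpolation=2);B=cv2.resize(a[1]["img"][230:350,220:360],None,fx=2.8,fy=2.8,interpolation=2)
cv2.imwrite("pics/g2.png",np.clip(np.hstack([A,B])*1.5,0,255).astype(np.uint8)); s=manip.observe(); print(tool()[0],s["contact_force"],s["gripper_width"])
E
```

```text
[ 0.52420025 -0.19137202  0.10564825] [ 2.06724195  4.03571832 -0.50684183] 0.031441953423606284
```

View pics/g2.png

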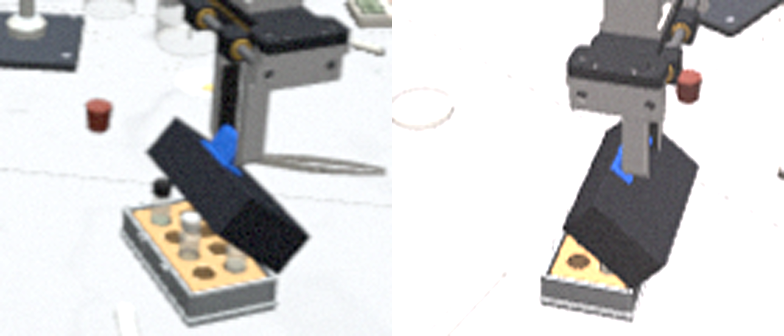

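The lid is about 45° open and pivoting well in the grip. The insert shows with the vials under it, including a black cap at crop (162,187).

Request:
arm_command --pt "0.25 -0.17 0 0 0 0 0" --pt "0.25 -0.34 0 0.01 0 0 0" --pt "0.25 -0.5 0 0.04 0 0 0" --pt "0.25 -0.66 0 0.09 0 0 0" --pt "0.25 -0.82 0 0.15 0 0 0" --pt "0.25 -0.97 0 0.23 0 0 0" --pt "0.25 -1.11 0 0.32 0 0 0" --pt "0.25 -1.24 0 0.43 0 0 0"

```text
t: 6.55
tcp_pos: [0.5798, -0.2237, 0.0867]
eef_rot: [3.139, 0.005, 2.611]
contact_force: [3.7, 4.6, 4.9]
gripper_width: 0.032
finger_force: 15.0
```

Request:
arm_command --pt "0.25 0 0 0 0 0 0" --pt "0.55 0 0 0 0 0 0" --pt "0.6 0 0 0 0 0 0" --pt "0.6 0 0 -0.5 0 0 0" --pt "0.6 0 0 -1.3 0 0 0" --pt "0.6 1 0 -2 0 0 0" --pt "0.6 2 0 -2.2 0 0 0" --pt "0.6 3 0 -2.2 0 0 0"

```text
t: 7.55
tcp_pos: [0.4468, -0.1483, 0.1956]
eef_rot: [-3.14, 0.002, 2.609]
contact_force: [0.1, 0.7, -0.7]
gripper_width: 0.0563
finger_force: 0.0
```

Request:
arm_command --pt "0.6 0.2 0 -0.2 0 0 0" --pt "0.6 0.2 0 -0.2 0 0 0" --pt "0.6 0.2 0 -0.2 0 0 0" --pt "0.6 0.2 0 -0.2 0 0 0" --pt "0.6 0.2 0 -0.2 0 0 0" --pt "0.6 0.2 0 -0.2 0 0 0" --pt "0.6 0.2 0 -0.2 0 0 0" --pt "0.6 0.2 0 -0.2 0 0 0"

```text
t: 8.55
tcp_pos: [0.4395, -0.143, 0.2044]
eef_rot: [3.142, -0.0, 2.61]
contact_force: [0.4, -0.5, -0.3]
gripper_width: 0.0565
finger_force: 0.0
```

```bash
python3 - <<'E'
from h import *
import pickle
d={n:imaging.camera(n) for n in("scene","side","wrist")}; pickle.dump(d,open("c2.pkl","wb")); pickle.dump(tool()[0],open("p2.pkl","wb"))
A=cv2.resize(d["scene"]["img"][210:320,320:420],None,fx=3,fy=3,interpolation=2);B=cv2.resize(d["side"]["img"][245:355,255:355],None,fx=3,fy=3,interpolation=2)
W=cv2.resize(d["wrist"]["img"][120:300,180:380],None,fx=1.4,fy=1.4,interpolation=2); o=np.zeros((590,600,3),np.uint8);o[:330,:300]=A;o[:330,300:]=B;o[332:332+252,:280]=W
cv2.imwrite("pics/g3.png",np.clip(o*1.5,0,255).astype(np.uint8)); print(tool()[0],manip.observe()["contact_force"])
E
```

```text
[ 0.43943386 -0.14298108  0.20448179] [ 0.06031481 -0.20590845  0.78794247]
```

View pics/g3.png

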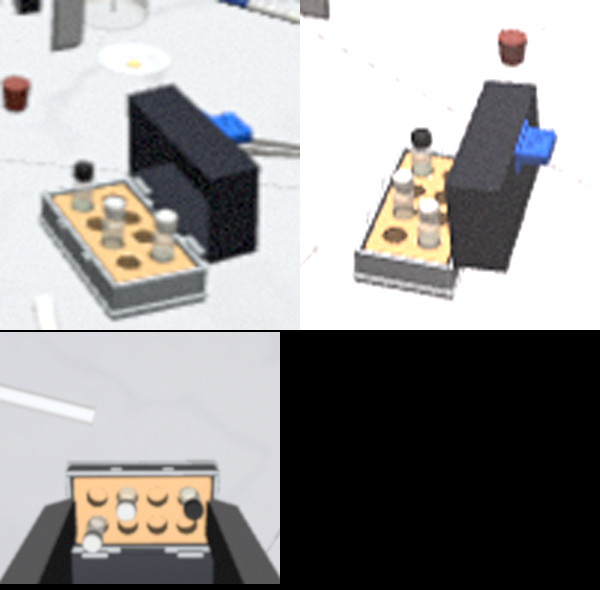

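The lid is well open. The black vial stands in the front row at the +y end, and the two white vials are elsewhere. Now I'll locate the black cap.

```bash
python3 - <<'E'
from h import *
import pickle
d=pickle.load(open("c2.pkl","rb"));u={}
R0={"scene":(339,258,357,276),"side":(286,280,305,299),"wrist":(308,232,328,262)}
for n,(x0,y0,x1,y1) in R0.items():
    i=d[n]["img"].astype(int).max(2)
    m=np.zeros(i.shape,np.uint8);m[y0:y1,x0:x1]=i[y0:y1,x0:x1]<60
    nn,l,st,ce=cv2.connectedComponentsWithStats(m)
    for k in range(1,nn):
        if st[k,4]>10: print(n,st[k],ce[k].round(1))
    k=1+np.argmax(st[1:,4]);u[n]=ce[k]
p,r=tri(*[(d[n],u[n]) for n in u]);print("cap3",p.round(4),np.round(r,1))
p,r=tri(*[(d[n],u[n]) for n in("scene","side")]);print("cap2",p.round(4),np.round(r,1))
for n in u: print(n,onz(d[n],u[n],.058).round(4), onz(d[n],u[n],.064).round(4))
# wrist hole/insert corners, crop->full
w=lambda a,b:(180+a/1.4-.3,120+(b-332)/1.4-.3)
for a in((72,474),(212,474),(188,494),(186,526),(158,495),(158,524)): print(a,onz(d["wrist"],w(*a),.028)[:2].round(4))
# stand in wrist? 
E
```

```text
scene [345 265   6   6  28] [347.4 267. ]
side [292 288   6   6  30] [294.7 290.7]
wrist [312 240  12  14 137] [317.5 246.1]
cap3 [ 0.5077 -0.135   0.0563] [0.7 1.2 0.8]
cap2 [ 0.5084 -0.1347  0.056 ] [0.9 0.9]
scene [ 0.5046 -0.1376  0.058 ] [ 0.4964 -0.143   0.064 ]
side [ 0.5081 -0.1358  0.058 ] [ 0.5061 -0.1434  0.064 ]
wrist [ 0.5062 -0.1348  0.058 ] [ 0.5037 -0.1342  0.064 ]
(72, 474) [ 0.4385 -0.2106]
(212, 474) [ 0.4987 -0.1084]
(188, 494) [ 0.5041 -0.1346]
(186, 526) [ 0.5292 -0.1505]
(158, 495) [ 0.4919 -0.1572]
(158, 524) [ 0.5151 -0.1706]
```

```bash
python3 - <<'E'
from h import *
Rt=R.from_euler("xyz",[np.pi,0,2.61]); print(move([.506,-.135,.08],Rt))
E
```

```text
(array([-1.066,  0.812,  2.49 ]), array([ 0.,  0., -0.]))
```

Request:
arm_command --pt "0.6 -0.5 0.4 0.4 0 0 0" --pt "0.6 -1.07 0.81 0.9 0 0 0" --pt "0.6 -1.07 0.81 1.5 0 0 0" --pt "0.6 -1.07 0.81 2.0 0 0 0" --pt "0.6 -1.07 0.81 2.3 0 0 0" --pt "0.6 -1.07 0.81 2.49 0 0 0" --pt "0.6 -1.07 0.81 2.49 0 0 0" --pt "0.6 -1.07 0.81 2.49 0 0 0"

```text
t: 9.7
tcp_pos: [0.5068, -0.1355, 0.0811]
eef_rot: [3.141, 0.002, 2.61]
contact_force: [0.8, 0.4, -0.2]
gripper_width: 0.0565
finger_force: 0.0
```

```bash
python3 - <<'E'
from h import *
c=imaging.camera("wrist");i=c["img"].astype(int);cv2.imwrite("pics/w3.png",np.clip(cv2.resize(c["img"][150:400,130:430],None,fx=2,fy=2)*1.4,0,255).astype(np.uint8))
p,q=tool();print(p)
print(proj(c,p+q.apply([0,0,.016])))
E
```

```text
[ 0.50682952 -0.13551286  0.0811792 ]
[280.95539871 244.26515868]
```

View pics/w3.png

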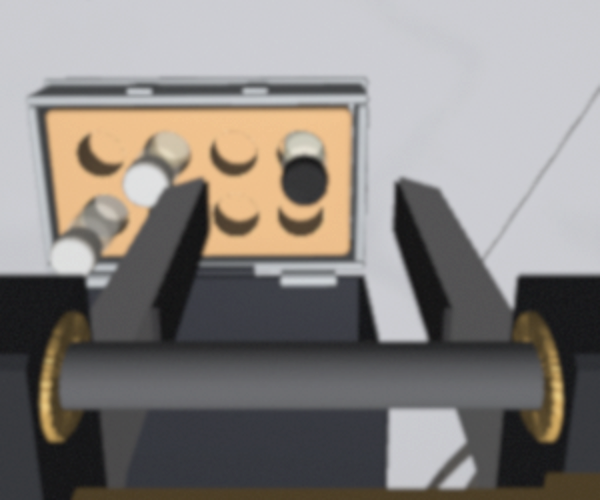

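The wrist view shows the cap top at crop (304,183), about 2 mm robot-side and 1 mm in +y of the tool axis. I'll correct for that, descend and close.

Request:
arm_command --pt "0.6 0.04 0.02 0.1 0 0 0" --pt "0.6 0.04 0.02 0.4 0 0 0" --pt "0.6 0.04 0.02 0.7 0 0 0" --pt "0.6 0.04 0.02 0.9 0 0 0" --pt "0.6 0.04 0.02 0.92 0 0 0" --pt "0.6 0.04 0.02 0.92 0 0 0" --pt "0.4 0.04 0.02 0.92 0 0 0" --pt "0.3 0.04 0.02 0.92 0 0 0"

```text
t: 10.75
tcp_pos: [0.5053, -0.1335, 0.0346]
eef_rot: [3.141, 0.001, 2.61]
contact_force: [0.0, 0.6, 1.2]
gripper_width: 0.0397
finger_force: 0.0
```

Request:
arm_command --pt "0.2 0 0 0 0 0 0" --pt "0.1 0 0 0 0 0 0" --pt "0.05 0 0 0 0 0 0" --pt "0.05 0 0 0 0 0 0" --pt "0.05 0 0 0 0 0 0" --pt "0.05 0 0 0 0 0 0" --pt "0.05 0 0 0 0 0 0" --pt "0.05 0 0 0 0 0 0" --grip_force 15

```text
t: 11.75
tcp_pos: [0.5049, -0.1333, 0.034]
eef_rot: [3.142, 0.0, 2.61]
contact_force: [-0.6, 0.6, 1.0]
gripper_width: 0.0165
finger_force: 15.0
```

Request:
arm_command --pt "0.05 0 0 -0.05 0 0 0" --pt "0.05 0 0 -0.15 0 0 0" --pt "0.05 0 0 -0.3 0 0 0" --pt "0.05 0 0 -0.5 0 0 0" --pt "0.05 0 0 -0.8 0 0 0" --pt "0.05 0 0 -1.2 0 0 0" --pt "0.05 0 0 -1.7 0 0 0" --pt "0.05 0 0 -2.2 0 0 0"

```text
t: 12.75
tcp_pos: [0.505, -0.1334, 0.1459]
eef_rot: [3.141, 0.001, 2.61]
contact_force: [-0.5, 0.1, -0.5]
gripper_width: 0.0168
finger_force: 15.0
```

Request:
arm_command --pt "0.05 0 0 -0.5 0 0 0" --pt "0.05 0.4 0.4 -1.2 0 0 0" --pt "0.05 0.8 0.8 -2.0 0 0 0" --pt "0.05 1.2 1.2 -2.8 0 0 0" --pt "0.05 1.5 1.5 -3.2 0 0 0" --pt "0.05 1.5 1.5 -3.2 0 0 0" --pt "0.05 1.5 1.5 -3.2 0 0 0" --pt "0.05 1.5 1.5 -3.2 0 0 0"

```text
t: 13.75
tcp_pos: [0.4779, -0.0314, 0.3023]
eef_rot: [-3.14, -0.003, 2.609]
contact_force: [0.4, -0.8, 0.1]
gripper_width: 0.0164
finger_force: 15.0
```

```bash
python3 - <<'E'
from h import *
import pickle
d={n:imaging.camera(n) for n in("scene","side","wrist")}; p,q=tool(); d["tool"]=(p,q.as_matrix());pickle.dump(d,open("c3.pkl","wb"))
for n in("scene","side"): print(n,proj(d[n],p),proj(d[n],p+q.apply([0,0,.022])))
S,T=d["scene"]["img"],d["side"]["img"]
A=cv2.resize(S[115:235,255:345],None,fx=4,fy=4,interpolation=2);B=cv2.resize(T[120:250,295:385],None,fx=4,fy=4,interpolation=2)
o=np.zeros((590,800,3),np.uint8);o[:480,:360]=A;o[:520,400:760]=B
cv2.imwrite("pics/cam.png",np.clip(o*1.1,0,255).astype(np.uint8)); print(p)
E
```

```text
scene [305.24163376 157.49190656] [305.09931843 167.09165498]
side [268.6428249  178.27195921] [268.96723592 187.0973019 ]
[ 0.47804098 -0.03123805  0.30279239]
```

View pics/cam.png

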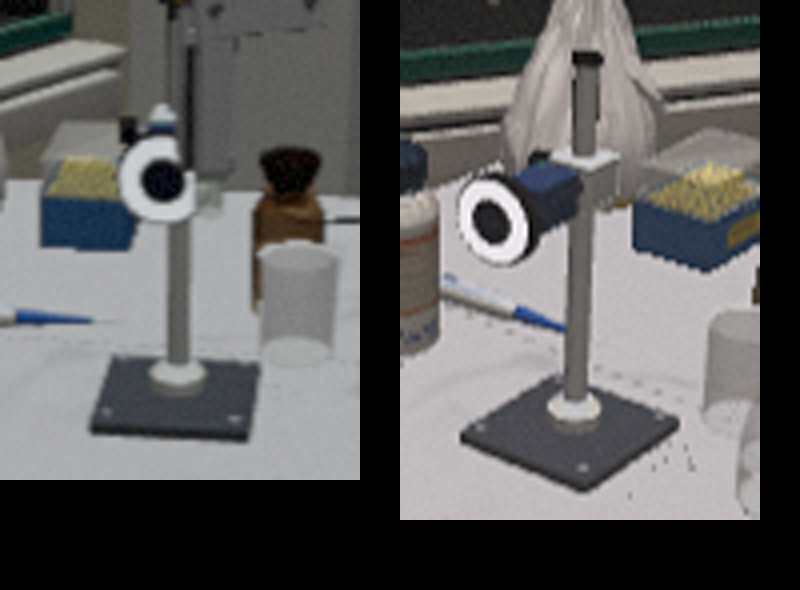

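```bash
cat > lens.py <<'E'
from h import *
import pickle
d=pickle.load(open("c0.pkl","rb")); d3=pickle.load(open("c3.pkl","rb")); S,T=d["scene"],d["side"]
s=lambda u,v:np.array((255+u/4-.37,115+v/4-.37)); t=lambda u,v:np.array((295+(u-400)/4-.37,120+v/4-.37))
def ell(c,x0,y0,x1,y1,th,seed):
    i=c["img"].astype(int).min(2); i=cv2.resize(i[y0:y1,x0:x1].astype(np.uint8),None,fx=4,fy=4,interpolation=2)
    m=(i>th).astype(np.uint8); n,l,st,ce=cv2.connectedComponentsWithStats(m)
    k=l[int((seed[1]-y0)*4),int((seed[0]-x0)*4)]; m=(l==k).astype(np.uint8)
    cs,h=cv2.findContours(m,cv2.RETR_CCOMP,cv2.CHAIN_APPROX_NONE); out=[]
    for c_ in sorted(cs,key=len)[::-1][:2]:
        e=cv2.fitEllipse(c_); out.append((np.round(np.array(e[0])/4+[x0,y0]-.37,2),np.round(np.array(e[1])/4,2),round(e[2],1)))
    return out
es=ell(S,280,145,312,172,125,(288,161)); et=ell(T,305,160,340,192,140,(312,172))
print(es);print(et)
E
python3 - <<'E'
from lens import *
for a,b in((es[0],et[0]),(es[1],et[1])):
    p,r=tri((S,a[0]),(T,b[0]));print("lens",p.round(4),np.round(r,1))
Q=[]
for a,b in(((113,358),(563,378)),((259,363),(679,425)),((248,431),(584,482)),((94,425),(461,435))):
    p,r=tri((S,s(*a)),(T,t(*b)));Q.append(p);print(p.round(4),np.round(r,1))
Q=np.array(Q);x=(Q[0]+Q[1]-Q[2]-Q[3])/2;y=(Q[0]+Q[3]-Q[1]-Q[2])/2
print("x",np.linalg.norm(x),np.arctan2(x[1],x[0]),"y",np.linalg.norm(y),np.arctan2(-y[0],y[1]),"c",Q.mean(0))
for z0,a,b in(("base",(178,372),(574,405)),("mid",(180,240),(579,240))):
    print(z0,*[np.round(v,4) for v in tri((S,s(*a)),(T,t(*b)))])
E
```

```text
[(array([295.26, 159.93]), array([21.69, 22.43]), 22.1), (array([295.3 , 159.71]), array([11.63, 12.17]), 122.4)]
[(array([317.54, 179.38]), array([27.07, 35.89]), 111.7), (array([317.37, 175.1 ]), array([ 9.21, 12.38]), 152.0)]
lens [0.6497 0.1434 0.2081] [5. 5.]
lens [0.6502 0.1456 0.2138] [0.6 0.6]
[0.7602 0.2922 0.0009] [0.1 0.1]
[0.8175 0.1878 0.0067] [1.5 1.5]
[0.7148 0.1181 0.0105] [1.1 1.1]
[0.6494 0.2111 0.009 ] [0.9 0.9]
x 0.1308315319320971 0.6149056043453642 y 0.11627596390932626 0.5561748016824524 c [0.73548926 0.20232951 0.00676219]
base [0.7378 0.2052 0.0241] [1.4078 1.4078]
mid [0.7388 0.2091 0.1452] [15.3836 15.3836]
```

```bash
cat > tgt.py <<'E'
from h import *
def target(lens,yaw,bot,back=0.0):
    X=np.array([np.cos(yaw),np.sin(yaw),0]); f=np.array(lens)-(.1+back)*X
    a=-.5*X+np.array([0,0,np.cos(np.pi/6)]); z=-a; y=np.array([-np.sin(yaw),np.cos(yaw),0]); x=np.cross(y,z)
    Rt=R.from_matrix(np.c_[x,y,z]); return f-Rt.apply(bot),Rt,f
E
python3 - <<'E'
from tgt import *
p,q=tool()
for b in(.05,0): 
    P,Rt,f=target([.6502,.1456,.2138],.60,[0,0,.022],b); print(P.round(4),Rt.as_matrix().round(2).tolist(),move(P,Rt))
d=manip.observe();print(d["joint_positions"].round(2))
E
```

```text
[0.5173 0.0547 0.2329] [[-0.71, -0.56, 0.41], [-0.49, 0.83, 0.28], [-0.5, 0.0, -0.87]] (array([0.193, 1.881, 1.398]), array([-0.296, -0.468, -1.106]))
[0.5586 0.0829 0.2329] [[-0.71, -0.56, 0.41], [-0.49, 0.83, 0.28], [-0.5, 0.0, -0.87]] (array([-0.231,  2.786,  1.396]), array([-0.296, -0.468, -1.106]))
[-0.18 -0.07  1.34 -0.    1.88 -1.22]
```

Request:
arm_command --pt "0.05 0.02 0.2 0 -0.037 -0.058 -0.138" --pt "0.05 0.04 0.4 0.1 -0.074 -0.117 -0.276" --pt "0.05 0.07 0.7 0.3 -0.111 -0.175 -0.415" --pt "0.05 0.1 1.0 0.5 -0.148 -0.234 -0.553" --pt "0.05 0.12 1.2 0.7 -0.185 -0.292 -0.691" --pt "0.05 0.15 1.5 1.0 -0.222 -0.351 -0.83" --pt "0.05 0.18 1.7 1.2 -0.259 -0.41 -0.968" --pt "0.05 0.19 1.88 1.4 -0.296 -0.468 -1.106"

```text
t: 14.9
tcp_pos: [0.5175, 0.0554, 0.2332]
eef_rot: [-3.139, 0.527, -2.535]
contact_force: [-0.0, -0.6, -0.3]
gripper_width: 0.0166
finger_force: 15.0
```

Request:
arm_command --pt "0.05 0 0 0 0 0 0" --pt "0.05 0 0 0 0 0 0" --pt "0.05 0 0 0 0 0 0" --pt "0.05 0 0 0 0 0 0" --pt "0.05 0 0 0 0 0 0" --pt "0.05 0 0 0 0 0 0" --pt "0.05 0 0 0 0 0 0" --pt "0.05 0 0 0 0 0 0"

```text
t: 15.9
tcp_pos: [0.5177, 0.0552, 0.2339]
eef_rot: [-3.14, 0.525, -2.54]
contact_force: [-0.1, 0.7, 0.7]
gripper_width: 0.0168
finger_force: 15.0
```

```bash
python3 - <<'E'
from tgt import *
import pickle
p,q=tool(); P,Rt,f=target([.6502,.1456,.2138],.60,[0,0,.022]); print(p,move(P,Rt),manip.observe()["joint_positions"].round(2))
d={n:imaging.camera(n) for n in("scene","side","wrist")}; d["tool"]=(p,q.as_matrix()); pickle.dump(d,open("c4.pkl","wb"))
b=p+q.apply([0,0,.022]); print([proj(d[n],b).round(1) for n in("scene","side","wrist")],[proj(d[n],[.6502,.1456,.2138]).round(1) for n in("scene","side","wrist")])
A=cv2.resize(d["scene"]["img"][130:200,250:350],None,fx=4,fy=4,interpolation=2);B=cv2.resize(d["side"]["img"][140:210,250:350],None,fx=4,fy=4,interpolation=2)
W=cv2.resize(d["wrist"]["img"],None,fx=.75,fy=.75)
o=np.zeros((597,800,3),np.uint8);o[:280,:400]=A;o[:280,400:]=B;o[282:597,:420]=W
cv2.imwrite("pics/f1.png",np.clip(o*1.2,0,255).astype(np.uint8))
E
```

```text
[0.51769235 0.05518169 0.23393526] (array([-0.844, -0.005,  0.514]), array([-0.   ,  0.002,  0.002])) [-0.27 -0.31  1.77  0.4   1.35 -2.46]
[array([288.3, 179. ]), array([280.8, 193.4]), array([280.3, 241.1])] [array([295.3, 159.5]), array([317.4, 175.3]), array([280.1, 332.8])]
```

View pics/f1.png

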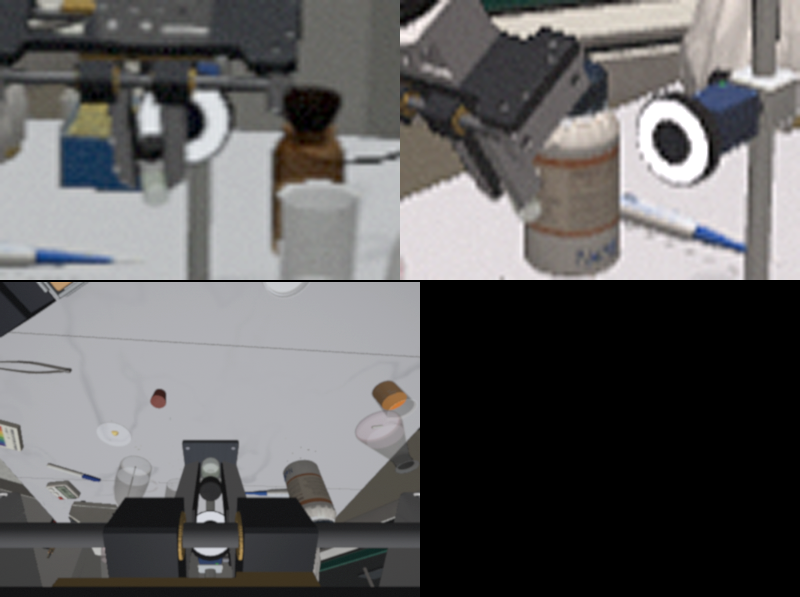

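The wrist view shows the stand's plate edge level and centred, at (184–238, 441) in the picture. The ring is at (211,534) and the vial's bottom at (210,464), all on the tool's midline, so yaw 0.60 and the lens position hold. My picture views are used up, so I'll check the rest numerically.

```bash
python3 - <<'E'
from tgt import *
from lens import *
d=pickle.load(open("c4.pkl","rb")); W=d["wrist"]; g=cv2.cvtColor(W["img"],cv2.COLOR_BGR2GRAY).astype(int)
# plate front edge: strongest vertical gradient in columns
e=[]
for u in list(range(252,270,3))+list(range(292,312,3)):
    col=cv2.GaussianBlur(g[195:230,u].astype(np.float32),(1,5),1).ravel(); k=np.argmin(np.diff(col)); e.append((u,195+k+.5))
e=np.array(e);print(e.tolist()); P=np.array([onz(W,x,.01)[:2] for x in e]); v=P[-1]-P[0]
f=np.polyfit(e[:,0],e[:,1],1);a,b=[onz(W,(u,np.polyval(f,u)),.01)[:2] for u in(250,315)];v=b-a;print("edge yaw",np.arctan2(v[0],-v[1]), np.arctan2(v[1],v[0]))
for r in (212,218): # plate side edges
    row=g[r].astype(float); print(r,[int(k) for k in np.argsort(-abs(np.diff(row[225:335])))[:8]+225])
print("ring wrist rows col 280/ mask:")
m=(W["img"].min(2)>150).astype(np.uint8); m[:300]=0
n,l,st,ce=cv2.connectedComponentsWithStats(m)
for k in range(1,n):
    if st[k,4]>60 and 230<ce[k][0]<330: print(st[k],ce[k].round(1))
P,Rt,f=target([.6502,.1456,.2138],.60,[-.0015,0,.022]);print(move(P,Rt))
E
```

```text
[(array([295.26, 159.93]), array([21.69, 22.43]), 22.1), (array([295.3 , 159.71]), array([11.63, 12.17]), 122.4)]
[(array([317.54, 179.38]), array([27.07, 35.89]), 111.7), (array([317.37, 175.1 ]), array([ 9.21, 12.38]), 152.0)]
[[252.0, 210.5], [255.0, 210.5], [258.0, 210.5], [261.0, 210.5], [264.0, 210.5], [267.0, 210.5], [292.0, 210.5], [295.0, 210.5], [298.0, 210.5], [301.0, 210.5], [304.0, 210.5], [307.0, 210.5], [310.0, 210.5]]
edge yaw -2.540885427315098 2.171503553069592
212 [243, 317, 242, 316, 318, 244, 241, 315]
218 [242, 317, 318, 243, 241, 316, 319, 244]
ring wrist rows col 280/ mask:
[263 307  36  13 364] [280.2 313.2]
[261 355  40   9 270] [280.2 358.3]
(array([-0.814, -0.004,  0.515]), array([-0.001,  0.002,  0.002]))
```

Request:
arm_command --pt "0.05 -0.08 0 0.05 0 0 0" --pt "0.05 -0.2 0 0.13 0 0 0" --pt "0.05 -0.34 0 0.22 0 0 0" --pt "0.05 -0.5 0 0.32 0 0 0" --pt "0.05 -0.65 0 0.41 0 0 0" --pt "0.05 -0.76 0 0.48 0 0 0" --pt "0.05 -0.81 0 0.515 0 0.002 0.002" --pt "0.05 -0.81 0 0.515 0 0.002 0.002"

```text
t: 17.05
tcp_pos: [0.5574, 0.0824, 0.2319]
eef_rot: [-3.141, 0.523, -2.542]
contact_force: [-0.4, -0.4, -0.5]
gripper_width: 0.0165
finger_force: 15.0
```

Request:
arm_command --pt "0.05 0 0 0 0 0 0" --pt "0.05 0 0 0 0 0 0" --pt "0.05 0 0 0 0 0 0" --pt "0.05 0 0 0 0 0 0" --pt "0.05 0 0 0 0 0 0" --pt "0.05 0 0 0 0 0 0" --pt "0.05 0 0 0 0 0 0" --pt "0.05 0 0 0 0 0 0"

```text
t: 18.05
tcp_pos: [0.5573, 0.0823, 0.232]
eef_rot: [-3.141, 0.523, -2.542]
contact_force: [-0.3, -0.3, -0.4]
gripper_width: 0.0165
finger_force: 15.0
```

```bash
python3 - <<'E'
from tgt import *
import pickle
L=np.array([.6502,.1456,.2138]); p,q=tool(); P,Rt,f=target(L,.60,[-.0015,0,.022]); print(p,move(P,Rt))
d={n:imaging.camera(n) for n in("scene","side","wrist")}; pickle.dump(d,open("c5.pkl","wb"))
c0=pickle.load(open("c0.pkl","rb"))
b=p+q.apply([-.0015,0,.022]); 
for n in("scene","side","wrist"): print(n,"bot",proj(d[n],b).round(1),"axis+10mm",proj(d[n],b-q.apply([0,0,.02])).round(1),"lens",proj(d[n],L).round(1),"ring lo/hi",proj(d[n],L-[0,0,.033]).round(1),proj(d[n],L+[0,0,.033]).round(1))
for n in("scene","side"):
    dif=np.abs(d[n]["img"].astype(int)-c0[n]["img"].astype(int)).max(2); u,v=proj(d[n],b).round().astype(int)
    print(n,u,v);print(dif[v-7:v+8,u-10:u+11])
W=d["wrist"]["img"].min(2).astype(int);u,v=proj(d["wrist"],b).round().astype(int)
print("wrist col",[(r,int(W[r,u])) for r in range(v-22,v+20,2)]);print("row",W[v,u-26:u+27:2]); print("ring col",[(r,int(W[r,u])) for r in range(275,380,3)])
E
```

```text
[0.55727607 0.08227755 0.23199148] (array([-0.004, -0.004, -0.   ]), array([-0.001, -0.   , -0.   ]))
scene bot [290.7 172.4] axis+10mm [290.2 167.3] lens [295.3 159.5] ring lo/hi [295.2 171. ] [295.3 147.8]
side bot [293.5 187.4] axis+10mm [290.9 182.6] lens [317.4 175.3] ring lo/hi [317.3 186.3] [317.5 164.1]
wrist bot [280.2 243.2] axis+10mm [280.2 254.8] lens [280.2 312.7] ring lo/hi [280.2 281.2] [280.2 349.8]
scene 291 172
[[ 15  23  14  16  35  95  97  71  67  68  67  57  56  43  14  19  30  26
   13   1   2]
 [ 45  64  48  42  15  59  79  75  66  63  66  72 104 119 110 114 105  50
   11   1   1]
 [ 57  68  55  47  33  26  47  50  55  63  64  70  95 131 124 127 115  42
    1   3   2]
 [ 26  52  50  46  40  28  38  30  24  50  60  67  89 131 121 121 106  35
    3   4   1]
 [  4   5  48  50  44  37  79  84  52  14  27  55  86 132 120  99  59  16
    2   3   2]
 [ 14   2  15  23  40  54  88  95  61  24  11  11  36  64  61  50  27  11
    3   3   4]
 [  4   4  12   5  11  32  88  87  19  17  23  24  29  15   5   4   2   5
    5   3   1]
 [  4  10   2   3   2   6  78  82  11  27  3
[... 1745 characters left out ...]
231, 121), (233, 84), (235, 105), (237, 108), (239, 108), (241, 114), (243, 135), (245, 138), (247, 139), (249, 139), (251, 139), (253, 139), (255, 115), (257, 93), (259, 44), (261, 19)]
row [ 60  60  60  60  58  41  31  61  95 106 118 129 133 135 134 129 120 108
 102  73  39  33  57  60  60  61  60]
ring col [(275, 41), (278, 41), (281, 41), (284, 42), (287, 41), (290, 49), (293, 175), (296, 116), (299, 14), (302, 16), (305, 15), (308, 15), (311, 17), (314, 16), (317, 17), (320, 21), (323, 31), (326, 31), (329, 35), (332, 43), (335, 51), (338, 58), (341, 66), (344, 72), (347, 78), (350, 80), (353, 76), (356, 40), (359, 42), (362, 51), (365, 124), (368, 158), (371, 91), (374, 75), (377, 76)]
```

All three views agree with the target to within about 1–2 mm. I'll check quickly that the white vials and the lid haven't moved, then hand in.

```bash
python3 - <<'E'
from h import *
import pickle
a=pickle.load(open("c2.pkl","rb"));b=pickle.load(open("c5.pkl","rb"))
for n,(x0,y0,x1,y1) in(("scene",(350,235,410,320)),("side",(270,265,350,350))):
    f=np.abs(a[n]["img"].astype(int)-b[n]["img"].astype(int)).max(2)[y0:y1,x0:x1]; print(n,(f>40).sum(),f.mean().round(1))
s=manip.observe();print(s["t"],np.abs(s["dq"]).max(),s["gripper_width"],s["finger_force"])
ok=all((np.abs(a[n]["img"].astype(int)-b[n]["img"].astype(int)).max(2)[r[1]:r[3],r[0]:r[2]]>40).sum()<80 for n,r in(("scene",(350,235,410,320)),("side",(270,265,350,350))))
if ok: print(job_done())
E
```

```text
scene 7 4.3
side 83 5.6
18.2 0.001397619019700721 0.016457359051555164 14.998206496238708
```

```bash
python3 - <<'E'
from h import *
import pickle
a=pickle.load(open("c2.pkl","rb"));b=pickle.load(open("c5.pkl","rb"))
f=np.abs(a["side"]["img"].astype(int)-b["side"]["img"].astype(int)).max(2)[265:350,270:350]>40
n,l,st,ce=cv2.connectedComponentsWithStats(f.astype(np.uint8)); print([(st[k].tolist(),(ce[k]+[270,265]).round(0).tolist()) for k in range(1,n)])
if all(abs(ce[k][0]+270-295)<12 and abs(ce[k][1]+265-296)<16 for k in range(1,n) if st[k,4]>5): print(job_done())
E
```

```text
[([22, 23, 7, 8, 46], [295.0, 291.0]), ([22, 31, 7, 8, 37], [295.0, 300.0])]
the job is handed in; nothing more can be done
None
```

The job is handed in: the lid is well open, and the black-capped vial is held still at the focus point, leaning 30° with its bottom towards the lens. By the three camera views it sits within about 2 mm of the target, and the two white-capped vials did not move.

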